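Check the sprung corner of the tile stand

TASK

Check the spring of the tilting tile stand: with the fingertips press the round pad on its sprung corner down until the tip of the pointer is level with the clip on the scale, not past it, and hold it there for about a second. Then let the plate rise all the way back and leave the stand. Lift nothing: leave the tile lying in its place on the plate and the jars and tape beside the stand where they are.

Things in the scene. Friction and masses are not known exactly. Their poses are not given: they have to be found in the camera images.
- stand: Fixed tile stand screwed to the table: grey cross-shaped foot with a square 100 mm metal plate on it, set cornerwise and 6 mm thick, and an upright scale board. Origin on the table under the plate's middle; x points to the sprung corner, the pointer and the scale, z up. The plate hinges about the stand's y axis, 50 mm above the table and through the origin's vertical. The board stands 107 to 143 mm along x, 12 to 16 mm along y, and its top is 86 mm above the table
- tilt (a joint): Tilt of the plate, rad: 0 at rest (level, held up against a stop by the spring), growing as the sprung corner goes down, hard stop at 0.27. The spring returns it by itself. Pressing at the pad takes about 3 N to start, rising to 8 to 9 N at 0.17 rad
- pad_top (a point): Middle of the top of the round black press pad (26 mm across, 18 mm tall) on the sprung corner of the plate, where to press; it moves with the plate, 54 mm from the hinge line along the stand's x and 71 mm above the table at rest
- pointer_tip (a point): Tip of the thin dark pointer rod (4 mm) that sticks out of the sprung corner, 125 mm from the hinge line; 50 mm above the table at rest, it goes down with the corner, 2.3 times as far as the pad
- mark (a point): The mark: middle of the height of the dark steel clip (42 mm wide, 10 mm high) on the scale board, taken in the pointer's path 8 mm in front of the clip's face. The clip is fixed; its height differs from start to start, 12 to 22 mm below the pointer's rest. z up
- plate_top (a point): Point on the plate's top face, 10 mm behind the hinge line (away from the pad), over which the tile lies; turns with the plate, z out of the plate
- tile_centre (a point): Centre of the loose glaze test tile (62 x 45 x 7 mm, about 35 g) that lies on the plate
- jar_mid (a point): Centre of a loose pigment jar, 48 mm across and 58 mm high, standing beside the stand: a bystander
- jar2_mid (a point): Centre of a loose pigment jar, 52 mm across and 52 mm high, standing beside the stand: a bystander
- tape_mid (a point): Centre of a loose roll of masking tape, 103 mm across and 25 mm high, lying beside the stand: a bystander

How it is judged:
On the way:
1. the pad is pressed with the fingers and the pointer tip stays within 5 mm of the mark's height for 0.5 s (z of pointer_tip in the frame of mark between -0.005 and 0.005 m and contact force between the fingers and tilt_c0 above 1 N), for 0.5 s.
At the end, for the whole second after the job is handed in: The plate is back at rest (tilt under 0.012 rad), the tile lies flat on it within 15 mm of its place, and the jars and the tape are within 15 mm of where they stood (value of joint tilt below 0.012 rad and distance between tile_centre and plate_top below 0.015 m and angle between tile_centre's own z axis and vertical below 0.05 rad and distance of each of jar_mid, jar2_mid, tape_mid from where it was at the start of the episode below 0.015 m); the robot touches nothing.
It fails at once if the pointer tip goes more than 9 mm below the mark (z of pointer_tip in the frame of mark below -0.009 m).
It fails at once if the tile leaves its place on the plate or is lifted (more than 20 mm off) (distance between tile_centre and plate_top above 0.02 m).
It fails at once if a jar or the roll of tape is moved more than 15 mm (distance of any of jar_mid, jar2_mid, tape_mid from where it was at the start of the episode above 0.015 m).
It also fails if it takes over 32 s, if anything falls off the work surface, if the arm or the gripper's body presses on something with over 40 N, if the wrist force passes 120 N, or if a joint passes its speed limit or range.

ROBOT

A 7-joint arm with a two-finger parallel gripper is mounted at the origin on a cart in front of the work surface, level with it; the furniture and walls round the work are solid. World frame = base frame: x ahead of the robot, y to its left, z up, the work surface at z = 0. Lengths are in m, angles in rad, forces in N, time in s.
With the tool pointing down it reaches from about 0.4 to 0.85 m from the base axis. Payload 10.4 kg.
Tool frame: the origin (TCP) lies at the very end of the fingers, on their centre line; the grasp point (between the pads) lies 19 mm behind it; z points along the fingers, y is the direction in which the jaws open and shut (so a half turn about z gives the same grasp; the last joint's range is limited). The gripper opens to 85 mm and grips with 20 to 120 N. Pads are 22 mm wide; open, the fingers measure 114 mm over their backs; the gripper's body (76 mm by 85 mm) begins 54 mm behind the grasp point. The pads swing forward as they close: fully open they stand 13 mm farther back than shut.
Start: joints at [-1.253, 0.332, -0.065, 1.46, 0.022, 1.35, -0.088], TCP at [0.209, 0.589, 0.231] pointing down, gripper open.
Joint ranges: [-2.6, 2.6], [-0.5, 2.12], [-1.47, 1.34], [0.16, 2.42], [-1.27, 4.41], [0.06, 2.06], [-2.6, 2.6]. Speed limits (rad/s): [2.22, 2.22, 2.79, 2.79, 3.14, 3.14, 3.14].

INTERFACE

Orientations are given as a 3x3 rotation matrix whose columns are the frame's x, y, z axes.
In Python, from plant import ctrl gives the robot as it stands.
- The arm moves only by the shell command python3 -m inch 'ROWS' [OPENING] [FORCE]. ROWS is JSON, a list of rows, each a list of 6 numbers: the shift along the world's x, y, z in m, then the turn, a rotation vector about the world's x, y, z in rad. A call has 1 to 20 rows; each row shifts and turns the commanded pose from where the row before left it; what a row does not reach is not made up. A row lasts 1/8 s, in which the tool goes at most 62.5 mm and 10.7 degrees, less where a joint would pass 70% of its speed; a pose out of reach is approached as far as the arm can. A call is refused whole if a number of a shift passes 0.0625 or a number of a turn 0.188, either way. A call with a gripper value outside its range is refused whole. OPENING is the opening, from -1 (shut) to 1 (fully open), set as the call begins (- or left out, the last holds). The fingers move at their own pace and stop on an object; FORCE is the grip in N (left out, the last holds). Time passes only in rows, so rows that do not move let the fingers close. It gives the time, the measured TCP pose, the force and the opening at its end, in the units of the state.
- ctrl.read_state(): the state, without advancing time (a new reading comes with each control period).
- ctrl.grab_frame(name): name is "side" or "top" or "wrist"; returns (picture, depth): 400x640x3 uint8, red, green, blue; 400x640 float32, m along the optical axis (not along the pixel's ray), 0 where there is no reading.
- ctrl.camera_params(name): a dict with "camera_matrix" (3x3 intrinsics, pixels), "extrinsics" (4x4, takes a point from world to camera coordinates). Camera axes: x right, y down, z forward; pixel columns grow to the right and rows downward; lengths in m; the calibration is good to about 2 mm. A picture is of the moment at which its call begins: read the wrist's pose just before it. camera_params takes no time and is no camera call; for the wrist camera it gives the pose at the moment of the call.
- ctrl.hand_in(): hands the job in, once; it reports no verdict.
The state is a dict: "time": time; "joint_pos": joint angles; "joint_velocities": joint speeds; "tau": joint torques, N m; "eef_pos": TCP position; "tool_rot": TCP orientation; "contact_force": force on the tool from outside, world axes, zero at the start; "moment": the same for the moment, N m; "opening": opening from 0.0 (shut) to 1.0 (fully open).
Only numpy, scipy, OpenCV 4.12 (cv2) and the standard library are available. Lean on these libraries where they do the work, as an engineer would, in place of code of your own. Each camera call takes 0.05 s, during which the arm holds its last target. There are 200 camera calls.

## Working session

There is one attempt and no reset: what is moved stays moved. The work goes in short steps, Python scripts to look and compute and a shell command to move; the robot and the scene stay as the last step left them, time stands still between calls to the robot, and variables do not carry over. Pictures are saved under pics/ and viewed, about 8 in all and at most 12, crops included, and the job is handed in when it is done.

```bash
mkdir -p pics; ls
cat > h.py <<'E'
import numpy as np, cv2
from plant import ctrl
def grab(n):
    im,d=ctrl.grab_frame(n); p=ctrl.camera_params(n)
    return im,d,np.array(p["camera_matrix"]),np.array(p["extrinsics"])
def pts(d,K,T):
    v,u=np.mgrid[:d.shape[0],:d.shape[1]]
    c=np.stack([(u-K[0,2])/K[0,0]*d,(v-K[1,2])/K[1,1]*d,d],-1)
    R=T[:3,:3]; return (c-T[:3,3])@R
def ray(u,v,K,T):
    R=T[:3,:3]; return -R.T@T[:3,3], R.T@np.array([(u-K[0,2])/K[0,0],(v-K[1,2])/K[1,1],1])
def atz(u,v,z,K,T):
    o,r=ray(u,v,K,T); return o+r*(z-o[2])/r[2]
E
python3 - <<'E'
from h import *
for n in ("side","top"):
    im,d,K,T=grab(n); cv2.imwrite(f"pics/{n}0.png",im[...,::-1]); np.savez(f"{n}0",im=im,d=d,K=K,T=T)
    print(n,K.tolist(),(-T[:3,:3].T@T[:3,3]).round(3),T[:3,:3].round(3).tolist())
s=ctrl.read_state(); print(s["time"],s["eef_pos"],s["tool_rot"],s["contact_force"],s["opening"])
E
```

```text
pics
side [[417.8626252331178, 0.0, 324.882764578461], [0.0, 417.8626252331178, 207.19881225629774], [0.0, 0.0, 1.0]] [1.322 0.564 0.521] [[-0.563, 0.826, 0.006], [0.34, 0.239, -0.91], [-0.753, -0.51, -0.415]]
top [[394.4620714668085, 0.0, 314.8672053833653], [0.0, 394.4620714668085, 198.2231605325137], [0.0, 0.0, 1.0]] [ 3.590e-01 -1.000e-03  1.216e+00] [[-0.017, -1.0, -0.003], [-0.992, 0.017, -0.126], [0.126, 0.001, -0.992]]
0.1 [0.20877382 0.58876037 0.23060721] [[-9.42501226e-01  3.34202479e-01 -3.76670796e-04]
 [ 3.34202689e-01  9.42500493e-01 -1.17581202e-03]
 [-3.79468824e-05 -1.23408867e-03 -9.99999238e-01]] [ 0.75439926 -0.09244708 -0.09130741] 1.0002804256856983
```

View pics/top0.png

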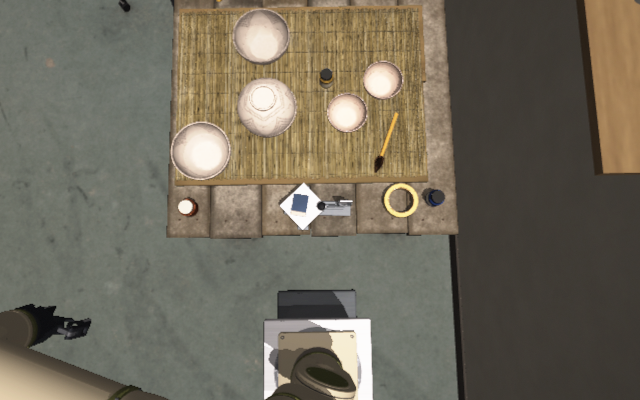

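View pics/side0.png

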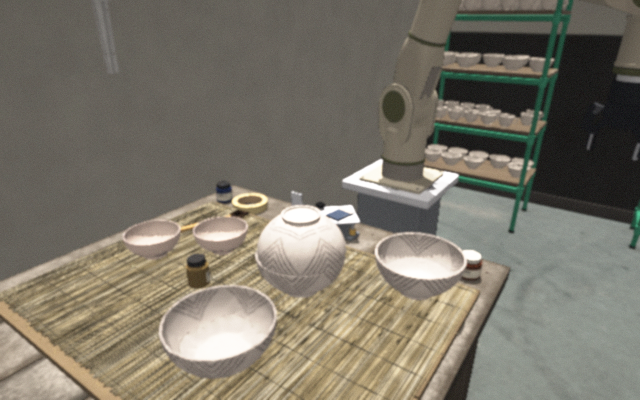

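The top view shows the plate at about (302,206), the pad at (321,206) and the board to its right at (340,203), so stand x points roughly along world -y. The tape is at (400,200) and the jars are at (187,207) and (435,198). In the side view the big vase hides the clip. Next I'll locate the stand.

Run:
```python
from h import *
z=np.load("top0.npz"); im,d,K,T=[z[k] for k in("im","d","K","T")]
P=pts(d,K,T)
c=im[175:240,270:370]; cv2.imwrite("pics/crop1.png",cv2.resize(c[...,::-1],None,fx=8,fy=8,interpolation=cv2.INTER_CUBIC))
# plate: white pixels
roi=np.zeros(d.shape,bool); roi[178:236,272:368]=True
m=roi&(P[...,2]>.04)&(P[...,2]<.066)
n,l,s,ce=cv2.connectedComponentsWithStats(m.astype(np.uint8))
for i in range(1,n):
    if s[i,4]>30:
        print(s[i],P[l==i].mean(0).round(4)); 
        if s[i,4]>500:
            r=cv2.minAreaRect(np.argwhere(l==i)[:,::-1].astype(np.float32)); print(r); print([atz(*q,.053,K,T).round(4) for q in cv2.boxPoints(r)])
m=roi&(P[...,2]>.066)
n,l,s,ce=cv2.connectedComponentsWithStats(m.astype(np.uint8))
for i in range(1,n): print("hi",s[i],ce[i],P[l==i].mean(0).round(4),P[l==i][:,2].max())
for q in((321,206),(187,207),(435,198),(401,200)): print(q,P[q[1],q[0]])
```

```text
[ 279  183   44   47 1064] [0.4846 0.0407 0.0549]
((302.28118896484375, 206.03286743164062), (33.567474365234375, 33.639976501464844), 46.46879959106445)
[array([0.4877, 0.1084, 0.053 ]), array([0.556 , 0.0351, 0.053 ]), array([ 0.4818, -0.0324,  0.053 ]), array([0.4145, 0.0407, 0.053 ])]
hi [313 178   1   1   1] [313. 178.] [ 3.591e-01 -1.200e-03  1.216e+00] 1.215952954870671
hi [335 179   1   1   1] [335. 179.] [ 3.591e-01 -1.200e-03  1.216e+00] 1.215952954870671
hi [316 185   1   1   1] [316. 185.] [ 3.591e-01 -1.200e-03  1.216e+00] 1.215952954870671
hi [284 188   1   1   1] [284. 188.] [ 3.591e-01 -1.200e-03  1.216e+00] 1.215952954870671
hi [294 188   1   1   1] [294. 188.] [ 3.591e-01 -1.200e-03  1.216e+00] 1.215952954870671
hi [348 193   1   1   1] [348. 193.] [ 3.591e-01 -1.200e-03  1.216e+00] 1.215952954870671
hi [318 194   1   1   1] [318. 194.] [ 3.591e-01 -1.200e-03  1.216e+00] 1.215952954870671
hi [282 198   1   1   1] [282. 198.] [ 3.591e-01 -1.200e-03  1.216e+00] 1.215952954870671
hi [304 198   1   1   1] [304. 198.] [0.5068 0.0321 0.0671] 0.06705207639816883
hi [308 19
[... 1458 characters left out ...]
e-01 -1.200e-03  1.216e+00] 1.215952954870671
hi [317 225   1   1   1] [317. 225.] [ 3.591e-01 -1.200e-03  1.216e+00] 1.215952954870671
hi [276 228   1   1   1] [276. 228.] [ 3.591e-01 -1.200e-03  1.216e+00] 1.215952954870671
hi [323 232   1   1   1] [323. 232.] [ 3.591e-01 -1.200e-03  1.216e+00] 1.215952954870671
hi [354 233   1   1   1] [354. 233.] [ 3.591e-01 -1.200e-03  1.216e+00] 1.215952954870671
hi [284 234   1   1   1] [284. 234.] [ 3.591e-01 -1.200e-03  1.216e+00] 1.215952954870671
(321, 206) [ 0.48195506 -0.01730694  0.07077171]
(187, 207) [0.48782941 0.38028181 0.05209813]
(435, 198) [ 0.50092554 -0.35398533  0.06101085]
(401, 200) [ 5.04015426e-01 -2.66936535e-01 -2.42183075e-04]
```

View pics/crop1.png

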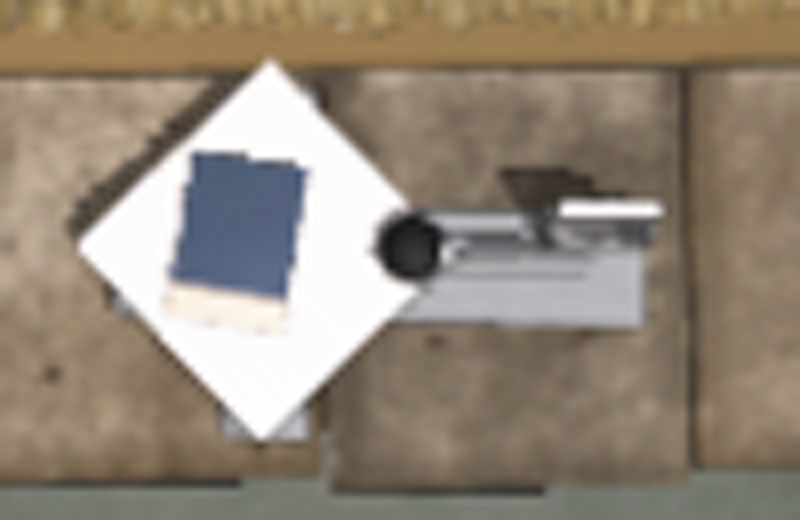

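The close-up shows the plate corner, the black pad (410,245 in the crop) and the board edge (610,210), with the clip facing the robot. That puts the stand origin near (0.485, 0.038) with stand x along about (-0.04, -1). Next I'll get the wrist camera mount, so I can plan a view of the clip from the robot's side.

Run:
```python
from h import *
s=ctrl.read_state(); p=ctrl.camera_params("wrist"); T=np.array(p["extrinsics"]); print(p["camera_matrix"])
R=np.array(s["tool_rot"]); C=-T[:3,:3].T@T[:3,3]
print("cam pos in tool",(R.T@(C-s["eef_pos"])).round(4)); print("cam axes in tool (cols)\n",(R.T@T[:3,:3].T).round(3)); print(C)
```

```text
[[344.55558454   0.         325.97534042]
 [  0.         344.55558454 199.88352803]
 [  0.           0.           1.        ]]
cam pos in tool [ 0.0732  0.0003 -0.1413]
cam axes in tool (cols)
 [[-0.001 -0.958 -0.287]
 [ 1.    -0.001 -0.001]
 [ 0.001 -0.287  0.958]]
[0.13995728 0.61362073 0.37192647]
```

```bash
python3 -m inch '[[0.017,-0.044,-0.004,0,0,0.024],[0.017,-0.044,-0.004,0,0,0.024],[0.017,-0.044,-0.004,0,0,0.024],[0.017,-0.044,-0.004,0,0,0.024],[0.017,-0.044,-0.004,0,0,0.024],[0.017,-0.044,-0.004,0,0,0.024],[0.017,-0.044,-0.004,0,0,0.024],[0.017,-0.044,-0.004,0,0,0.024],[0.017,-0.044,-0.004,0,0,0.024],[0.017,-0.044,-0.004,0,0,0.024],[0.017,-0.044,-0.004,0,0,0.024],[0.017,-0.044,-0.004,0,0,0.024],[0.017,-0.044,-0.004,0,0,0.024],[0.017,-0.044,-0.004,0,0,0.024],[0,0,-0.01,0,-0.1,0],[0,0,-0.01,0,-0.1,0],[0,0,-0.01,0,-0.1,0],[0,0,-0.01,0,-0.1,0],[0,0,0,0,0,0],[0,0,0,0,0,0]]' -1
python3 - <<'E'
from h import *
s=ctrl.read_state(); im,d,K,T=grab("wrist"); np.savez("w1",im=im,d=d,K=K,T=T)
print(s["time"],s["eef_pos"].round(4) if hasattr(s["eef_pos"],"round") else s["eef_pos"],np.array(s["tool_rot"]).round(3).tolist(),s["opening"],s["contact_force"])
cv2.imwrite("pics/w1.png",im[...,::-1]); print((-T[:3,:3].T@T[:3,3]).round(3))
E
```

```text
time: 2.6
eef_pos: [0.4475, -0.027, 0.1362]
tool_rot: [[-0.921, 0.005, 0.389], [0.005, 1.0, 0.0], [-0.389, 0.002, -0.921]]
contact_force: [0.5, 1.0, 0.6]
opening: 0.0
2.6 [ 0.4475 -0.027   0.1362] [[-0.921, 0.005, 0.389], [0.005, 1.0, 0.0], [-0.389, 0.002, -0.921]] 0.0004599626152103148 [0.46699991 1.0483146  0.59149753]
[ 0.325 -0.026  0.238]
```

View pics/w1.png

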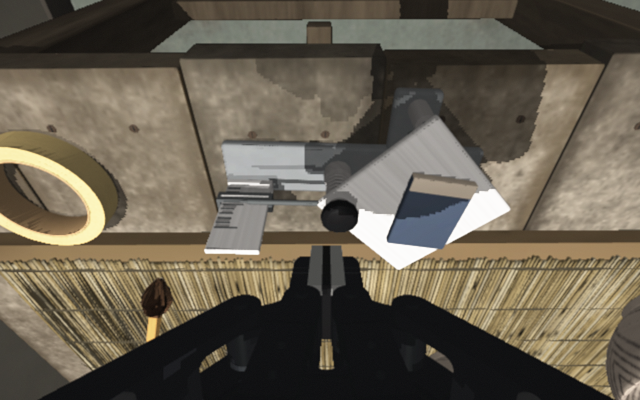

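The wrist view (upside down, robot side at the top) shows the pad at (340,215), the pointer running left from it near row 203, and the scale board at (215-268, 195-252). A dark band, probably the clip, lies across the board near row 198. I'll magnify this and read the depths.

Run:
```python
from h import *
z=np.load("w1.npz"); im,d,K,T=[z[k] for k in("im","d","K","T")]
P=pts(d,K,T); c=im[175:265,200:360]
cv2.imwrite("pics/w1c.png",cv2.resize(c[::-1,::-1,::-1],None,fx=5,fy=5,interpolation=cv2.INTER_NEAREST))
for u in (225,240,255): 
    print(u); print([(v,int(im[v,u].mean()),*P[v,u].round(3)) for v in range(180,256,2 if v0 else 2)] if (v0:=1) else 0)
```

```text
225
[(180, 113, np.float64(0.5), np.float64(-0.114), np.float64(-0.001)), (182, 107, np.float64(0.502), np.float64(-0.114), np.float64(-0.001)), (184, 103, np.float64(0.504), np.float64(-0.115), np.float64(-0.001)), (186, 102, np.float64(0.506), np.float64(-0.115), np.float64(-0.001)), (188, 104, np.float64(0.51), np.float64(-0.116), np.float64(-0.002)), (190, 101, np.float64(0.493), np.float64(-0.107), np.float64(0.022)), (192, 58, np.float64(0.489), np.float64(-0.105), np.float64(0.029)), (194, 108, np.float64(0.488), np.float64(-0.104), np.float64(0.033)), (196, 140, np.float64(0.488), np.float64(-0.103), np.float64(0.035)), (198, 53, np.float64(0.489), np.float64(-0.103), np.float64(0.037)), (200, 101, np.float64(0.491), np.float64(-0.103), np.float64(0.037)), (202, 116, np.float64(0.492), np.float64(-0.104), np.float64(0.037)), (204, 68, np.float64(0.493), np.float64(-0.104), np.float64(0.039)), (206, 101, np.float64(0.493), np.float64(-0.103), np.float64(0.042)), (208, 88, np.float64(0.493), np.float64(-0.102), np.float64(0.044)), (210, 117, np.float64(0.493), np.float64(-0.102
[... 6146 characters left out ...]
 (236, 145, np.float64(0.493), np.float64(-0.075), np.float64(0.073)), (238, 145, np.float64(0.495), np.float64(-0.076), np.float64(0.073)), (240, 144, np.float64(0.494), np.float64(-0.075), np.float64(0.076)), (242, 144, np.float64(0.494), np.float64(-0.075), np.float64(0.078)), (244, 146, np.float64(0.494), np.float64(-0.075), np.float64(0.079)), (246, 145, np.float64(0.495), np.float64(-0.074), np.float64(0.081)), (248, 143, np.float64(0.494), np.float64(-0.074), np.float64(0.083)), (250, 235, np.float64(0.495), np.float64(-0.074), np.float64(0.084)), (252, 253, np.float64(0.495), np.float64(-0.074), np.float64(0.085)), (254, 226, np.float64(0.575), np.float64(-0.096), np.float64(0.016))]
```

View pics/w1c.png

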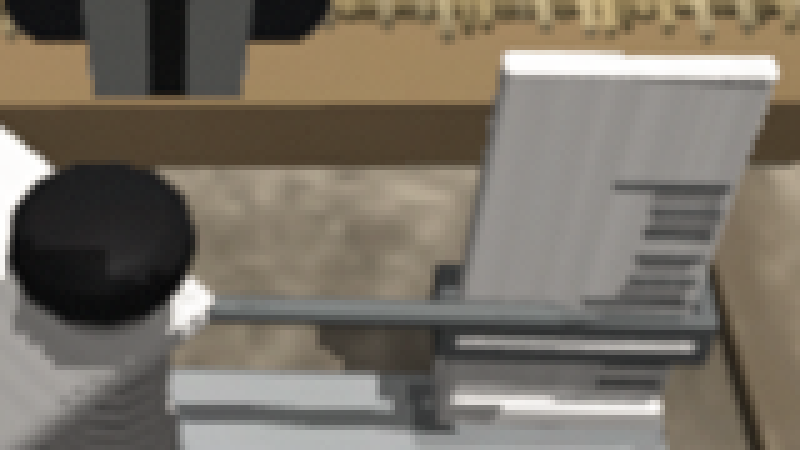

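The crop (flipped) shows the dark clip across the board just below the pointer, with a bright slot in it. By depth its top face is at z≈0.037 and its bottom at about 0.027, so the mark is at about 0.032–0.033. The rod is at about 0.050, so it has to drop about 17–18 mm. I'll set the tool upright just above the pad.

```bash
python3 -m inch '[[0.0086,0.0025,-0.011,0,0.1,0],[0.0086,0.0025,-0.011,0,0.1,0],[0.0086,0.0025,-0.011,0,0.1,0],[0.0086,0.0025,-0.011,0,0.1,0],[0,0,-0.008,0,0,0],[0,0,0,0,0,0]]'
cat > m.py <<'E'
from h import *
import sys
s=ctrl.read_state(); im,d,K,T=grab("wrist"); np.savez(sys.argv[1],im=im,d=d,K=K,T=T)
print(s["time"],np.round(s["eef_pos"],4),"F",np.round(s["contact_force"],1))
P=pts(d,K,T); X,Y,Z=P[...,0],P[...,1],P[...,2]; ok=d>0
# stand frame
ax=np.array([-.042,-.999]); ay=np.array([.999,-.042]); o=np.array([.485,.038])
q=P[...,:2]-o; sx=q@ax; sy=q@ay
def st(m,n): print(n,m.sum(),[np.round(np.percentile(a[m],[10,50,90]),4).tolist() for a in(sx,sy,Z)] if m.sum()>3 else "")
st(ok&(sx>.11)&(sx<.14)&(abs(sy-.014)<.004)&(Z>.08),"board top")
g=im.mean(-1)
st(ok&(sx>.128)&(sx<.146)&(sy>.002)&(sy<.0115)&(Z>.024)&(Z<.042),"clip")
m=ok&(abs(sy+.002)<.007)&(sx>.075)&(sx<.13)&(Z>.015)&(Z<.06)
st(m,"rod")
if m.sum()>20:
    b=np.arange(.075,.13,.01)
    for a in b:
        k=m&(sx>=a)&(sx<a+.01)
        if k.sum()>2: print("  rod sx %.3f"%(a+.005),k.sum(),"z90 %.4f z50 %.4f sy %.4f"%(np.percentile(Z[k],90),np.median(Z[k]),np.median(sy[k])))
m=ok&(abs(sx)+abs(sy)<.064)&(abs(sx)<.06)&(Z>.03)&(Z<.062)&(g>120)&~((abs(sx+.01)<.04)&(abs(sy)<.04))
if m.sum()>50:
    A=np.c_[sx[m],sy[m],np.ones(m.sum())]; c,*_=np.linalg.lstsq(A,Z[m],rcond=None); r=Z[m]-A@c; k=abs(r)<.002
    c,*_=np.linalg.lstsq(A[k],Z[m][k],rcond=None); print("plate n",k.sum(),"tilt %.4f"%-np.arctan(c[0]),"side %.4f z0 %.4f"%(c[1],c[2]))
E
python3 m.py u0; python3 -c "
import numpy as np,cv2
im=np.load('u0.npz')['im'];cv2.imwrite('pics/u0.png',im[...,::-1])"
```

```text
time: 3.4
eef_pos: [0.481, -0.0172, 0.0828]
tool_rot: [[-1.0, 0.005, -0.001], [0.005, 1.0, -0.001], [0.001, -0.001, -1.0]]
contact_force: [-0.9, 0.7, 0.5]
opening: -0.001
3.4 [ 0.481  -0.0172  0.0828] F [-0.9  0.7  0.5]
board top 826 [[0.1131, 0.125, 0.1371], [0.0131, 0.0138, 0.0162], [0.081, 0.0845, 0.0857]]
clip 268 [[0.1303, 0.1378, 0.1443], [0.0091, 0.0096, 0.0111], [0.0319, 0.0369, 0.0388]]
rod 647 [[0.0797, 0.0991, 0.1184], [-0.0006, 0.0005, 0.0022], [0.0495, 0.0509, 0.0518]]
  rod sx 0.080 132 z90 0.0520 z50 0.0510 sy 0.0004
  rod sx 0.090 138 z90 0.0518 z50 0.0508 sy 0.0005
  rod sx 0.100 129 z90 0.0518 z50 0.0509 sy 0.0005
  rod sx 0.110 138 z90 0.0517 z50 0.0510 sy 0.0005
  rod sx 0.120 104 z90 0.0516 z50 0.0505 sy 0.0007
  rod sx 0.130 6 z90 0.0500 z50 0.0495 sy 0.0014
plate n 4203 tilt -0.0002 side 0.0014 z0 0.0523
```

View pics/u0.png

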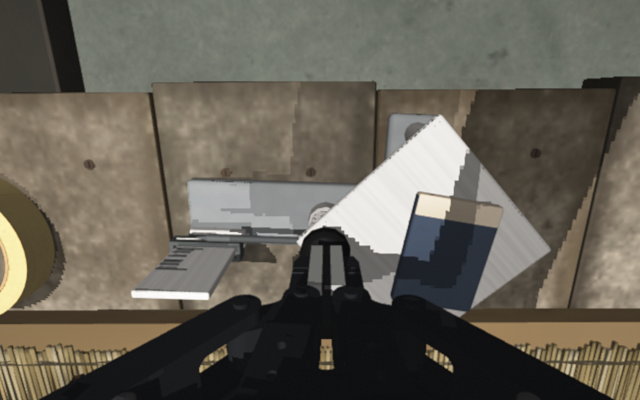

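The upright view shows the fingers over the pad (325,240), with the rod and board clear on the left at (190-300, 240) and the plate visible. The plate fit reads tilt ≈ 0 at rest, so it works as a gauge. I'll refine the clip height from both views, then press in steps.

```bash
python3 - <<'E'
from h import *
ax=np.array([-.042,-.999]); ay=np.array([.999,-.042]); o=np.array([.485,.038])
for n in("w1","u0"):
    z=np.load(n+".npz"); P=pts(z["d"],z["K"],z["T"]); q=P[...,:2]-o; sx=q@ax; sy=q@ay; Z=P[...,2]; g=z["im"].mean(-1)
    for a,b in((.133,.142),(.128,.133),(.104,.108)):
        m=(sx>a)&(sx<b)&(sy>.004)&(sy<.0105)&(Z>.02)&(Z<.045)
        print(n,a,m.sum(),"z 2,10,50,90,98%:",np.percentile(Z[m],[2,10,50,90,98]).round(4) if m.sum()>5 else "", "front sy",np.percentile(sy[m],[5,50]).round(4) if m.sum()>5 else "")
    m=(sx>.112)&(sx<.138)&(sy>.013)&(sy<.017)&(Z>.082); print(" board top z",np.median(Z[m]).round(4))
E
python3 -m inch '[[0.0005,0,-0.005,0,0,0],[0,0,-0.005,0,0,0],[0,0,-0.001,0,0,0],[0,0,-0.001,0,0,0],[0,0,-0.001,0,0,0],[0,0,-0.001,0,0,0],[0,0,-0.001,0,0,0],[0,0,-0.001,0,0,0],[0,0,0,0,0,0]]'
python3 m.py u1
```

```text
w1 0.133 95 z 2,10,50,90,98%: [0.0284 0.0294 0.0337 0.0375 0.0386] front sy [0.009  0.0097]
w1 0.128 53 z 2,10,50,90,98%: [0.029  0.0298 0.0339 0.0373 0.0382] front sy [0.0089 0.0096]
w1 0.104 17 z 2,10,50,90,98%: [0.0285 0.0297 0.0322 0.035  0.0359] front sy [0.0092 0.0095]
 board top z 0.0844
u0 0.133 112 z 2,10,50,90,98%: [0.0298 0.0317 0.0355 0.0385 0.0391] front sy [0.0089 0.0094]
u0 0.128 46 z 2,10,50,90,98%: [0.0332 0.0339 0.037  0.0385 0.0388] front sy [0.0091 0.0095]
u0 0.104 13 z 2,10,50,90,98%: [0.0357 0.0363 0.0375 0.0388 0.04  ] front sy [0.009  0.0099]
 board top z 0.0849
time: 4.58
eef_pos: [0.4819, -0.018, 0.0676]
tool_rot: [[-1.0, 0.006, 0.0], [0.006, 1.0, -0.001], [-0.0, -0.001, -1.0]]
contact_force: [-2.8, -4.9, 6.9]
opening: -0.001
4.575 [ 0.4819 -0.018   0.0676] F [-2.8 -4.9  6.9]
board top 980 [[0.1132, 0.1252, 0.1371], [0.0131, 0.0139, 0.0163], [0.0811, 0.0841, 0.0852]]
clip 348 [[0.1298, 0.1369, 0.1441], [0.009, 0.0095, 0.0107], [0.0303, 0.0356, 0.0382]]
rod 701 [[0.0796, 0.0986, 0.118], [-0.0006, 0.0005, 0.0022], [0.0421, 0.0439, 0.0455]]
  rod sx 0.080 150 z90 0.0460 z50 0.0451 sy 0.0003
  rod sx 0.090 146 z90 0.0454 z50 0.0445 sy 0.0006
  rod sx 0.100 145 z90 0.0449 z50 0.0438 sy 0.0004
  rod sx 0.110 143 z90 0.0442 z50 0.0432 sy 0.0005
  rod sx 0.120 110 z90 0.0436 z50 0.0424 sy 0.0007
  rod sx 0.130 7 z90 0.0420 z50 0.0408 sy 0.0013
plate n 5060 tilt 0.0649 side -0.0004 z0 0.0518
```

At TCP z=0.0676 the tilt is 0.065. The clip spans about 0.0285–0.038, so the mark is at about 0.0335 and the target tilt is about 0.13. I'll go down about 2 mm more and measure.

```bash
python3 -m inch '[[0,0,-0.0005,0,0,0],[0,0,-0.0005,0,0,0],[0,0,-0.0005,0,0,0],[0,0,-0.0005,0,0,0],[0,0,0,0,0,0],[0,0,0,0,0,0]]'
python3 m.py u2
```

```text
time: 5.38
eef_pos: [0.4818, -0.0185, 0.0657]
tool_rot: [[-1.0, 0.006, 0.0], [0.006, 1.0, -0.001], [-0.0, -0.001, -1.0]]
contact_force: [-3.4, -6.2, 7.5]
opening: 0.0
5.375 [ 0.4818 -0.0185  0.0657] F [-3.4 -6.2  7.5]
board top 991 [[0.1138, 0.1254, 0.137], [0.0131, 0.0139, 0.0163], [0.0811, 0.0841, 0.0851]]
clip 356 [[0.1299, 0.1367, 0.1441], [0.009, 0.0095, 0.0109], [0.03, 0.0355, 0.0381]]
rod 678 [[0.0796, 0.0983, 0.1176], [-0.0006, 0.0005, 0.0022], [0.0379, 0.0402, 0.0424]]
  rod sx 0.080 144 z90 0.0432 z50 0.0422 sy 0.0004
  rod sx 0.090 148 z90 0.0423 z50 0.0411 sy 0.0005
  rod sx 0.100 142 z90 0.0411 z50 0.0402 sy 0.0005
  rod sx 0.110 137 z90 0.0401 z50 0.0391 sy 0.0005
  rod sx 0.120 103 z90 0.0392 z50 0.0379 sy 0.0007
  rod sx 0.130 4 z90 0.0365 z50 0.0360 sy 0.0014
plate n 5243 tilt 0.1020 side 0.0001 z0 0.0519
```

```bash
python3 -m inch '[[0,0,-0.0005,0,0,0],[0,0,-0.0005,0,0,0],[0,0,-0.0005,0,0,0],[0,0,0,0,0,0],[0,0,0,0,0,0]]'
python3 m.py u3; python3 -c "
import numpy as np,cv2
im=np.load('u3.npz')['im'][210:310,120:300];cv2.imwrite('pics/u3.png',cv2.resize(im[::-1,::-1,::-1],None,fx=4,fy=4,interpolation=cv2.INTER_NEAREST))"
```

```text
time: 6.05
eef_pos: [0.4819, -0.0188, 0.0643]
tool_rot: [[-1.0, 0.006, 0.0], [0.006, 1.0, -0.002], [-0.0, -0.002, -1.0]]
contact_force: [-3.9, -6.5, 9.2]
opening: 0.001
6.05 [ 0.4819 -0.0188  0.0643] F [-3.9 -6.5  9.2]
board top 990 [[0.1141, 0.1257, 0.1371], [0.0131, 0.0139, 0.0162], [0.0809, 0.084, 0.0851]]
clip 370 [[0.1299, 0.1369, 0.144], [0.009, 0.0095, 0.0109], [0.03, 0.0355, 0.0382]]
rod 654 [[0.0796, 0.0981, 0.1172], [-0.0006, 0.0006, 0.0022], [0.0347, 0.0375, 0.0401]]
  rod sx 0.080 143 z90 0.0410 z50 0.0400 sy 0.0004
  rod sx 0.090 139 z90 0.0396 z50 0.0386 sy 0.0005
  rod sx 0.100 140 z90 0.0383 z50 0.0373 sy 0.0006
  rod sx 0.110 137 z90 0.0371 z50 0.0360 sy 0.0006
  rod sx 0.120 93 z90 0.0360 z50 0.0346 sy 0.0009
plate n 5448 tilt 0.1297 side -0.0001 z0 0.0519
```

View pics/u3.png

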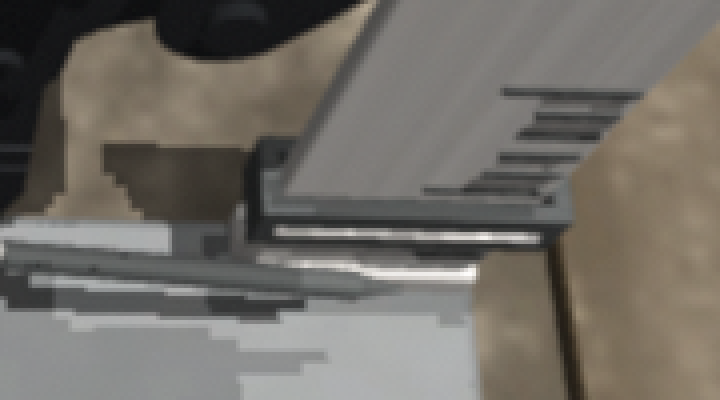

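The pressed view (flipped crop) shows the whole clip unobstructed, with the pointer tip (370,290) passing in front of it and lower in the image because of parallax. The tilt is 0.130, which puts the tip at z≈0.0338. While holding, I'll check the clip height once more from this frame.

```bash
python3 - <<'E'
from h import *
ax=np.array([-.042,-.999]); ay=np.array([.999,-.042]); o=np.array([.485,.038])
z=np.load("u3.npz"); K,T=z["K"],z["T"]; P=pts(z["d"],K,T); q=P[...,:2]-o; sx=q@ax; sy=q@ay; Z=P[...,2]; g=z["im"].mean(-1)
for u0 in(170,190,210,225):
    print(u0,[(v,int(g[v,u0]),round(sy[v,u0]*1e3,1),round(Z[v,u0]*1e3,1)) for v in range(244,264)])
E
python3 -m inch '[[0,0,0,0,0,0],[0,0,0,0,0,0],[0,0,0,0,0,0],[0,0,0,0,0,0]]'
```

```text
170 [(244, 97, np.float64(21.6), np.float64(-0.9)), (245, 97, np.float64(22.8), np.float64(-1.8)), (246, 86, np.float64(23.0), np.float64(-0.7)), (247, 58, np.float64(9.8), np.float64(28.7)), (248, 57, np.float64(10.1), np.float64(29.2)), (249, 144, np.float64(8.9), np.float64(33.2)), (250, 211, np.float64(9.4), np.float64(33.3)), (251, 159, np.float64(9.3), np.float64(34.7)), (252, 57, np.float64(9.0), np.float64(36.6)), (253, 45, np.float64(9.7), np.float64(36.4)), (254, 81, np.float64(9.7), np.float64(37.5)), (255, 93, np.float64(9.7), np.float64(38.7)), (256, 90, np.float64(10.7), np.float64(37.9)), (257, 87, np.float64(11.5), np.float64(37.5)), (258, 84, np.float64(11.7), np.float64(38.3)), (259, 108, np.float64(12.8), np.float64(37.3)), (260, 101, np.float64(12.6), np.float64(38.8)), (261, 77, np.float64(13.2), np.float64(38.7)), (262, 69, np.float64(13.6), np.float64(39.1)), (263, 78, np.float64(13.5), np.float64(40.4))]
190 [(244, 95, np.float64(14.1), np.float64(14.6)), (245, 64, np.float64(13.0), np.float64(18.3)), (246, 44, np.float64(12.8), np.float64(20.1)), (247, 47, np
[... 2139 characters left out ...]
loat64(34.3)), (253, 70, np.float64(9.5), np.float64(34.6)), (254, 43, np.float64(9.5), np.float64(35.9)), (255, 53, np.float64(9.7), np.float64(36.5)), (256, 88, np.float64(9.5), np.float64(38.2)), (257, 109, np.float64(9.8), np.float64(38.8)), (258, 96, np.float64(11.0), np.float64(37.6)), (259, 87, np.float64(11.4), np.float64(37.9)), (260, 93, np.float64(12.5), np.float64(36.9)), (261, 116, np.float64(13.7), np.float64(35.8)), (262, 125, np.float64(13.5), np.float64(37.3)), (263, 125, np.float64(12.9), np.float64(39.6))]
time: 6.6
eef_pos: [0.4819, -0.0188, 0.0643]
tool_rot: [[-1.0, 0.006, 0.0], [0.006, 1.0, -0.002], [-0.0, -0.002, -1.0]]
contact_force: [-4.0, -7.6, 10.9]
opening: -0.002
```

The clip's top is at 0.038 and its slot at 0.0335, so the mark is at about 0.0333 and the tip is within 1 mm of it. I'll hold a little longer, then ease up.

```bash
python3 -m inch '[[0,0,0,0,0,0],[0,0,0,0,0,0],[0,0,0,0,0,0],[0,0,0,0,0,0],[0,0,0,0,0,0],[0,0,0,0,0,0]]'
python3 m.py u4 | tail -1
python3 -m inch '[[0,0,0.001,0,0,0],[0,0,0.001,0,0,0],[0,0,0.001,0,0,0],[0,0,0.001,0,0,0],[0,0,0.001,0,0,0],[0,0,0.001,0,0,0],[0,0,0.001,0,0,0],[0,0,0.001,0,0,0],[0,0,0.002,0,0,0],[0,0,0.005,0,0,0],[0,0,0.015,0,0,0],[0,0,0.02,0,0,0],[0,0,0.02,0,0,0],[0,0,0.02,0,0,0],[0,0,0.02,0,0,0],[0,0,0,0,0,0],[0,0,0,0,0,0]]'
python3 m.py u5
python3 - <<'E'
from h import *
im,d,K,T=grab("top"); z=np.load("top0.npz"); df=np.abs(im.astype(int)-z["im"]).max(-1)
for n,(x0,y0) in {"jar2":(187,207),"jar":(435,198),"tape":(401,200)}.items(): print(n,df[y0-18:y0+18,x0-18:x0+18].max())
im=np.load('u5.npz')['im'];cv2.imwrite('pics/u5.png',im[...,::-1])
E
```

```text
time: 7.35
eef_pos: [0.4819, -0.0188, 0.0643]
tool_rot: [[-1.0, 0.006, 0.0], [0.006, 1.0, -0.002], [-0.0, -0.002, -1.0]]
contact_force: [-3.4, -7.2, 9.4]
opening: 0.002
plate n 5440 tilt 0.1298 side 0.0000 z0 0.0519
time: 9.52
eef_pos: [0.4816, -0.0169, 0.1736]
tool_rot: [[-1.0, 0.005, -0.0], [0.005, 1.0, 0.0], [0.0, 0.0, -1.0]]
contact_force: [-0.5, -0.7, 0.1]
opening: -0.003
9.525 [ 0.4816 -0.0169  0.1736] F [-0.5 -0.7  0.1]
board top 288 [[0.1129, 0.1248, 0.1372], [0.013, 0.0141, 0.0162], [0.0816, 0.084, 0.0851]]
clip 124 [[0.1297, 0.1369, 0.1443], [0.0086, 0.0092, 0.0109], [0.0324, 0.0367, 0.0382]]
rod 302 [[0.0803, 0.0995, 0.1187], [-0.0009, 0.0004, 0.0021], [0.0489, 0.0499, 0.0509]]
  rod sx 0.080 59 z90 0.0509 z50 0.0499 sy 0.0005
  rod sx 0.090 65 z90 0.0513 z50 0.0500 sy 0.0003
  rod sx 0.100 60 z90 0.0508 z50 0.0499 sy 0.0006
  rod sx 0.110 63 z90 0.0508 z50 0.0500 sy 0.0003
  rod sx 0.120 51 z90 0.0509 z50 0.0500 sy 0.0004
  rod sx 0.130 4 z90 0.0498 z50 0.0494 sy 0.0010
plate n 3070 tilt -0.0021 side -0.0006 z0 0.0513
jar2 7
jar 8
tape 7
```

View pics/u5.png

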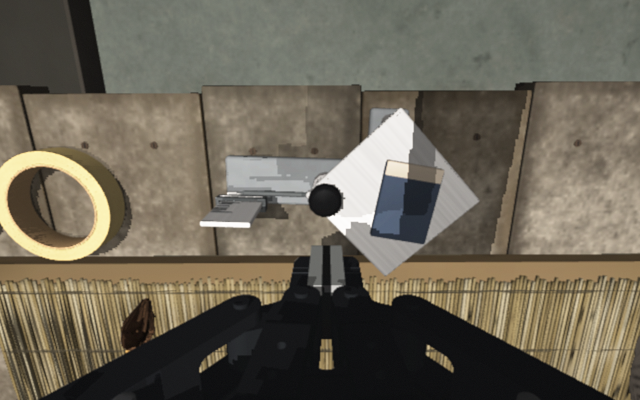

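The picture shows the plate level again, the tile still lying on it (405,202) and the tape untouched, with the gripper clear above. I'll check quickly that the tile hasn't shifted, then hand in.

Run:
```python
from h import *
for n in("w1","u5"):
    z=np.load(n+".npz"); P=pts(z["d"],z["K"],z["T"]); im=z["im"].astype(int)
    m=(im[...,2]-im[...,0]>20)&(P[...,2]>.05)&(P[...,2]<.07)&(P[...,0]>.42)&(P[...,0]<.56)&(P[...,1]>0)&(P[...,1]<.1); print(n,m.sum(),P[m].mean(0).round(4))
ctrl.hand_in()
```

```text
w1 2092 [0.5001 0.0463 0.0581]
u5 1421 [0.4904 0.033  0.0578]
the job is handed in; nothing more can be done
```

The two tile positions differ by more than I expected. I'll check on the saved frames whether that is the mask or real movement.

Run:
```python
from h import *
for n in("top0","w1","u0","u4","u5"):
    z=np.load(n+".npz"); K,T=z["K"],z["T"]; im=z["im"].astype(int); P=pts(z["d"],K,T)
    m=((im[...,2]-im[...,0]>15)&(P[...,0]>.44)&(P[...,0]<.55)&(P[...,1]>.0)&(P[...,1]<.09)&(P[...,2]>.04)&(P[...,2]<.075)).astype(np.uint8)
    m=cv2.morphologyEx(m,cv2.MORPH_OPEN,np.ones((3,3)))
    k,l,s,c=cv2.connectedComponentsWithStats(m); i=1+s[1:,4].argmax()
    r=cv2.minAreaRect(np.argwhere(l==i)[:,::-1].astype(np.float32))
    print(n,s[i],P[l==i].mean(0).round(4),"rect ctr @.06",atz(*r[0],.06,K,T).round(4),[atz(*q,.06,K,T)[:2].round(3).tolist() for q in cv2.boxPoints(r)])
```

```text
top0 [292 194  16  18 232] [0.495  0.0454 0.0594] rect ctr @.06 [0.4945 0.0455 0.06  ] [[0.475, 0.071], [0.522, 0.062], [0.514, 0.02], [0.467, 0.029]]
w1 [ 388  193   81   56 3071] [0.4934 0.0444 0.0581] rect ctr @.06 [0.4918 0.0448 0.06  ] [[0.513, 0.018], [0.464, 0.018], [0.473, 0.069], [0.525, 0.076]]
u0 [ 403  215   42   47 1300] [0.4781 0.0329 0.0587] rect ctr @.06 [0.4781 0.0332 0.06  ] [[0.488, 0.023], [0.464, 0.027], [0.468, 0.044], [0.493, 0.04]]
u4 [ 465  241   54   86 1930] [0.493  0.0592 0.0612] rect ctr @.06 [0.494  0.0592 0.06  ] [[0.514, 0.048], [0.47, 0.056], [0.475, 0.07], [0.52, 0.063]]
u5 [ 372  176   57   63 2025] [0.4953 0.0375 0.0578] rect ctr @.06 [0.4924 0.043  0.06  ] [[0.513, 0.018], [0.464, 0.026], [0.473, 0.067], [0.522, 0.061]]
```

I pressed the pad with the closed fingertips until the pointer was level with the clip, held it there for about 1.3 s, then eased off, lifted clear and handed in at about 9.6 s. No verdict was reported.

- **Press:** the plate held at a tilt of 0.130 rad, with about 9–11 N of upward force on the fingers. That puts the pointer tip at about 33.8 mm, against the clip middle I measured at about 33.3 mm (good to roughly 1 mm).
- **Release:** the plate reads level again (−0.002 rad) and the rod is back at about 50 mm. The gripper is about 100 mm above the pad, with no force beyond sensor noise.
- **Jars and tape:** the before and after top pictures show no change at any of the three.
- **Tile:** the one check that disagreed. My colour-mask centroid differed by about 16 mm between the first and last wrist pictures. I ran that check in the same script as the hand-in, so I only looked into it afterwards. The mask catches just part of the blue face, depending on the light. With a looser mask, the outline of the blue area agrees within about 2 mm between those two pictures, with corners at about (0.513, 0.018) and (0.473, 0.068) in both. I take the tile as unmoved.

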